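Clamp the dowel against the stop

ROBOT

A 7-joint arm with a two-finger parallel gripper is mounted at the origin on the work surface. World frame = base frame: x ahead of the robot, y to its left, z up, the work surface at z = 0. Lengths are in m, angles in rad, forces in N, time in s.
With the tool pointing down it reaches from about 0.4 to 0.85 m from the base axis. Payload 10.4 kg.
Tool frame: the origin (TCP) lies at the very end of the fingers, on their centre line; the grasp point (between the pads) lies behind it (arm.grip_point_offset is the z of the grasp point in the tool frame, in m); z points along the fingers, y is the direction in which the jaws open and shut (so a half turn about z gives the same grasp; the last joint's range is limited). The gripper opens to 87 mm and grips with 3 to 60 N. Pads are 19 mm wide; open, the fingers measure 117 mm over their backs; the gripper's body (75 mm by 190 mm) begins 51 mm behind the grasp point.
Start: joints at [1.303, 0.332, -0.065, 1.46, 0.022, 1.35, -0.088], TCP at [0.151, -0.606, 0.223] pointing down, gripper open.
Joint ranges: [-2.6, 2.6], [-0.5, 2.12], [-1.47, 1.34], [0.16, 2.42], [-1.27, 4.41], [0.06, 2.06], [-2.6, 2.6]. Speed limits (rad/s): [2.22, 2.22, 2.79, 2.79, 3.14, 3.14, 3.14].

INTERFACE

Orientations are given as a rotation vector (axis times angle).
In Python, from cell import arm gives the robot as it stands.
- The arm moves only by the shell command python3 -m pendant 'ROWS' [OPENING] [FORCE]. ROWS is JSON, one flat list of numbers, 4 for each row, row after row: the shift along the tool's x, y, z in mm, then the turn about the tool's z in rad. A call has 1 to 5 rows; each row is the pose to reach, as a shift and turn from the pose commanded when the call began, along the tool's axes at that moment; what a row does not reach only later rows make up. A row lasts 1/8 s, in which the tool goes at most 62.5 mm and 10.7 degrees, less where a joint would pass 70% of its speed; a pose out of reach is approached as far as the arm can. A call with a gripper value outside its range is refused whole. OPENING is the finger opening in mm, from 0 to 87, set as the call begins (- or left out, the last holds). The fingers move at their own pace and stop on an object; FORCE is the grip in N (left out, the last holds). Time passes only in rows, so rows that repeat a pose let the fingers close. It gives the time, the measured TCP pose, the force and the opening at its end, in the units of the state.
- arm.read_state(): the state, without advancing time (a new reading comes with each control period).
- arm.read_camera(name): name is "scene" or "top" or "wrist"; returns the picture (400x640x3 uint8, blue, green, red); there is no depth.
- arm.calibration(name): a dict with "K" (3x3 intrinsics, pixels), "origin" and "attitude" of the camera in the world; the wrist camera has in their place "mount" (4x4, takes a point from camera to tool coordinates, whose origin is the TCP and whose axes are the flange's). Camera axes: x right, y up, looking along -z (the intrinsics and any distortion apply to the point x, -y, -z); pixel columns grow to the right and rows downward; lengths in m; the calibration is good to about 2 mm. A picture is of the moment at which its call begins: read the wrist's pose just before it. calibration takes no time and is no camera call.
- arm.hand_in(): hands the job in, once; it reports no verdict.
Trained networks look in the newest picture that a camera, given by its name, has taken for a name from the list of things; names that differ only in an ending like _2 or _b are one class to them, and where a whole thing is asked for, a point or a joint stands for the part that bears it (a point fixed in the world has none). Each returns a list of dicts, best first, with "p" (0 to 1); they miss things now and then, are a little off and sometimes report something else, mostly with a low value. They report only what shows in the picture. A call takes as long as a camera call. They do not tell look-alikes from the thing itself.
- arm.silhouettes(thing, camera): "pixels" (400x640 bool, what is visible of it) and "rect" ([centre column, centre row, width, height] in pixels, round what is visible of it).
- arm.pinpoint(thing, camera): "xy" ([column, row] in pixels: a listed point, or the origin of a listed thing).
The state is a dict: "t": time; "joint_pos": joint angles; "qvel": joint speeds; "tau": joint torques, N m; "tool_pos": TCP position; "ee_rot": TCP orientation; "wrist_force": force on the tool from outside, world axes, zero at the start; "torque": the same for the moment, N m; "opening": opening from 0.0 (shut) to 1.0 (fully open).
Only numpy, scipy, OpenCV 4.12 (cv2) and the standard library are available. Lean on these libraries where they do the work, as an engineer would, in place of code of your own. Each camera call takes 0.05 s, during which the arm holds its last target. There are 200 camera calls.

TASK

Push the beech dowel that lies in the jig's channel along it until its end rests against the wooden end stop, and only then push the clamp's lever over, past upright, so that it snaps to its other side and the rubber foot holds the dowel down. Do both by pushing: do not lift the dowel, and leave the other things on the stool where they lie.

Things in the scene. Friction and masses are not known exactly. Their poses are not given: they have to be found in the camera images.
- jig: Clamping jig, fixed to the top of the low white step stool (stool top 100 mm above the work surface): plywood board 140 (x) x 150 (y) x 15 mm, origin at the centre of its underside. Its z is up. Two low wooden rails (12 mm high, 22 mm apart) form a channel along its y axis at x = +40 mm, from y = -75 mm to the end stop at y = +68 mm. A steel toggle clamp stands beside the channel at x = -20 mm, y = +30 mm; its raised arm will swing down over the channel.
- stop_face (a point): Centre of the dowel-facing face of the end stop, a wooden upright 44 mm wide (jig x), 10 mm thick and 30 mm high that closes the +y end of the channel; the point lies 10 mm above the board's top, at the height of the dowel's axis. Axes as the jig's.
- dowel_center (a point): Centre of the beech dowel to be clamped (20 mm diameter, 180 mm long, 30 to 60 g), lying in the channel on the board; its y axis runs along the dowel towards the end stop. It slides freely along the channel. It starts 18 to 40 mm short of the stop. A like dowel lies loose on the stool and is not used.
- dowel_inner (a point): Centre of that dowel's end face nearest the stop.
- dowel_outer (a point): Centre of that dowel's other end face. It sticks out past the board's -y edge, by 37 mm when the dowel is home and more before, with free space around it: its axis is 25 mm above the stool top.
- clamp_lever (a joint): Clamp lever angle, rad. 0 = open: the lever leans 0.655 rad from upright away from the channel (to jig -x) and the clamp arm is raised. 1.31 = closed: it leans 0.655 rad over towards the channel (jig +x) and the arm is down. It turns about an axis parallel to jig y. A spring drives it to whichever side of upright (0.655) it is on, so once past it snaps over by itself; it takes about 5 N pushed sideways at the tip to start it.
- lever_tip (a point): Centre of the rounded end of the lever's black rubber grip (20 mm diameter, the end reaches 10 mm further); 85 mm from the pivot. The grip covers the outer half of the lever. The space on the lever's outer (jig -x) side is free.
- lever_pivot (a point): Pivot of the clamp lever and arm, 60 mm above the stool top, fixed to the jig. Axes as the jig's.
- clamp_foot: Rubber foot (16 mm diameter), sprung, on the end of the clamp arm, 60 mm from the pivot; with the lever closed it presses on the dowel's top with about 3 N.
- spare_dowel: Another beech dowel, 20 mm diameter, 180 mm long, loose on the stool by its -y edge. To be left alone. Origin on its underside.
- level: Yellow plastic level, 230 x 22 x 45 mm, by the stool's far edge. To be left alone. Origin on its underside.
- hammer: Hammer, 270 mm long, dark silicone handle, steel head, lying along the stool's near edge. To be left alone. Origin on its underside, mid-length.
- hex_keys: Steel ring with four hex keys, about 110 mm long, lying flat. To be left alone. Origin at the ring's centre, underside.
- case: Small shut aluminium case, 150 x 100 x 49 mm, with a press-button latch, at the stool's +y end. To be left alone. Origin on its underside.
- tape_measure: Grey tape measure standing on edge, 62 x 36 x 60 mm. To be left alone. Origin on its underside.
- dowel: The same dowel as a body; its origin lies on its surface and turns as it rolls: use the points above.
Mind the look-alikes: they are no part of the job. What is shaped like the dowel but yellow is not meant.

How it is judged:
By the outcome, as a careful person would: the job done as asked, in the order asked, and still so for the second after the job is handed in, with the robot touching nothing.
It also fails if it takes over 45 s, if anything falls off the work surface, if the arm or the gripper's body presses on something with over 40 N, if the wrist force passes 120 N, or if a joint passes its speed limit or range.

## Working session

There is one attempt and no reset: what is moved stays moved. The work goes in short steps, Python scripts to look and compute and a shell command to move; the robot and the scene stay as the last step left them, time stands still between calls to the robot, and variables do not carry over. Pictures are saved under pics/ and viewed, about 8 in all and at most 12, crops included, and the job is handed in when it is done.

```bash
ls; mkdir -p pics; cat > h.py <<'E'
import numpy as np, cv2
from scipy.spatial.transform import Rotation as R
from cell import arm
def cam(name):
    c=arm.calibration(name); K=np.array(c["K"])
    if "mount" in c:
        s=arm.read_state(); T=np.eye(4); T[:3,:3]=R.from_rotvec(s["ee_rot"]).as_matrix(); T[:3,3]=s["tool_pos"]
        T=T@np.array(c["mount"]); return K,T[:3,3],T[:3,:3],c
    a=np.array(c["attitude"]); A=a if a.shape==(3,3) else R.from_rotvec(a).as_matrix()
    return K,np.array(c["origin"]),A,c
def ray(cm,xy):
    K,o,A,c=cm; d=np.array(c.get("distortion",c.get("dist",np.zeros(5))),float)
    u=cv2.undistortPoints(np.array([[xy]],float),K,d)[0,0]
    v=A@np.array([u[0],-u[1],-1]); return o,v/np.linalg.norm(v)
def tri(rs):
    M=sum(np.eye(3)-np.outer(v,v) for o,v in rs); b=sum((np.eye(3)-np.outer(v,v))@o for o,v in rs)
    p=np.linalg.solve(M,b); e=[np.linalg.norm((np.eye(3)-np.outer(v,v))@(p-o)) for o,v in rs]; return p,e
def atz(r,z): o,v=r; return o+v*(z-o[2])/v[2]
E
python3 - <<'E'
from h import *
for n in("scene","top","wrist"): print(n,arm.calibration(n))
print(arm.read_state())
for n in("scene","top"): cv2.imwrite(f"pics/{n}1.png",arm.read_camera(n))
cs={n:cam(n) for n in("scene","top")}
for th in("jig","stop_face","dowel_inner","dowel_outer","dowel_center","lever_tip","lever_pivot","clamp_foot","spare_dowel"):
    rs=[]
    for n in cs:
        r=arm.pinpoint(th,n); print(th,n,[(np.round(x["xy"]).tolist(),round(x["p"],2)) for x in r[:3]])
        if r: rs.append(ray(cs[n],r[0]["xy"]))
    if len(rs)==2: p,e=tri(rs); print("   ",p.round(4),np.round(e,4))
E
```

```text
pics
scene {'K': array([[404.7255231 ,   0.        , 318.24828877],
       [  0.        , 404.7255231 , 201.96916751],
       [  0.        ,   0.        ,   1.        ]]), 'origin': array([0.93947766, 0.47266586, 1.12566502]), 'attitude': array([0.30681841, 0.74146844, 2.31509441])}
top {'K': array([[364.70527129,   0.        , 327.35252432],
       [  0.        , 364.70527129, 193.89749864],
       [  0.        ,   0.        ,   1.        ]]), 'origin': array([ 0.25217383, -0.03085684,  1.25005502]), 'attitude': array([ 0.15103978, -0.14882643, -1.58564841])}
wrist {'K': array([[338.24719297,   0.        , 318.4426714 ],
       [  0.        , 338.24719297, 203.99623075],
       [  0.        ,   0.        ,   1.        ]]), 'mount': array([[ 3.09615980e-04,  9.70004256e-01,  2.43087734e-01,
         6.65223000e-02],
       [ 9.99999927e-01, -3.54233282e-04,  1.39833605e-04,
         1.82908523e-08],
       [ 2.21748958e-04,  2.43087674e-01, -9.70004296e-01,
        -1.63172121e-01],
       [ 0.00000000e+00,  0.00000000e+00,  0.00000000e+00,
         1.00000000e+00]])}
{'t': 0.0, 'joi
[... 1397 characters left out ...]
r scene [([455.0, 260.0], 0.76), ([295.0, 239.0], 0.73), ([283.0, 140.0], 0.7)]
dowel_center top [([217.0, 279.0], 0.84), ([321.0, 161.0], 0.67), ([443.0, 252.0], 0.67)]
    [0.2145 0.3345 0.0123] [0.0046 0.0046]
lever_tip scene [([345.0, 216.0], 0.62)]
lever_tip top [([288.0, 188.0], 0.44)]
    [0.4687 0.0805 0.2265] [0.0005 0.0005]
lever_pivot scene [([276.0, 218.0], 0.73), ([330.0, 239.0], 0.67)]
lever_pivot top [([293.0, 175.0], 0.65)]
    [0.5619 0.0182 0.2277] [0.0735 0.0735]
clamp_foot scene [([332.0, 239.0], 0.37)]
clamp_foot top []
spare_dowel scene [([240.0, 191.0], 0.66), ([296.0, 238.0], 0.64)]
spare_dowel top [([396.0, 158.0], 0.56)]
    [ 0.5882 -0.2571  0.1036] [0.0014 0.0014]
```

```bash
python3 - <<'E'
from h import *
a=cv2.imread("pics/scene1.png")[90:330,180:500]; b=cv2.imread("pics/top1.png")[90:290,230:430]
a=cv2.resize(a,None,fx=1.25,fy=1.25); b=cv2.resize(b,None,fx=1.95,fy=1.5) if 0 else cv2.resize(b,(400,400))
c=np.zeros((400,800,3),np.uint8); c[:300,:400]=a; c[:,400:]=b
cv2.imwrite("pics/c1.png",c)
cs={n:cam(n) for n in("scene","top")}
P=lambda s,t: tri([ray(cs["scene"],s),ray(cs["top"],t)])
for k,s,t in[("inner?",(320,268),(290,158)),("outer",(277,216),(347,165)),("center",(295,239),(321,161)),("pivot",(330,239),(293,175)),("jig",(316,248),(304,176))]: print(k,P(s,t))
E
```

```text
inner? (array([0.58734206, 0.09741521, 0.10531568]), [np.float64(0.011819700772313771), np.float64(0.011819700772313878)])
outer (array([ 0.5651142 , -0.09829008,  0.11837088]), [np.float64(0.002510358177731462), np.float64(0.0025103581777314483)])
center (array([ 0.57756746, -0.0099816 ,  0.11281699]), [np.float64(0.0039168675749267825), np.float64(0.003916867574926818)])
pivot (array([0.52162801, 0.07614888, 0.15887933]), [np.float64(0.003762971402554001), np.float64(0.0037629714025540473)])
jig (array([0.53855068, 0.04401765, 0.08389227]), [np.float64(0.0001411884849210782), np.float64(0.00014118848492099625)])
```

View pics/c1.png

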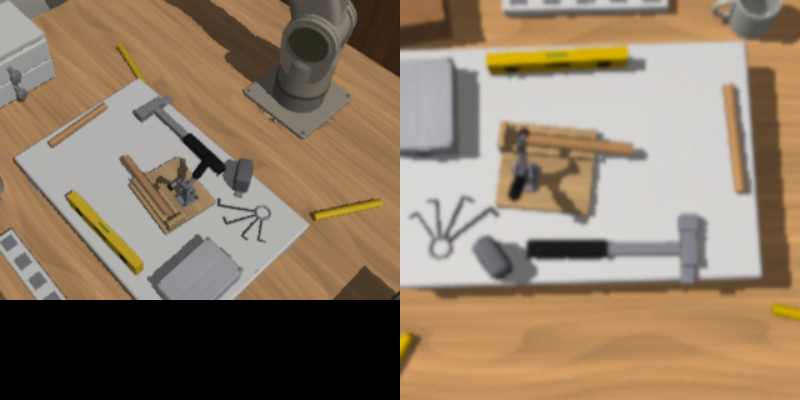

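The dowel lies in the channel with its outer end at about top (346,165), and the stop is at (282,157). The lever leans towards the robot, with its tip at about top (288,188). The triangulated points agree with the text: gap ≈33 mm, jig yaw ≈ -6°. I'll move behind the outer end.

```bash
cat >> h.py <<'E'
def go(target,yaw=None):
    s=arm.read_state(); T=R.from_rotvec(s["ee_rot"]).as_matrix(); p=np.array(s["tool_pos"])
    d=T.T@(np.array(target)-p)*1000; y0=np.arctan2(T[1,0],T[0,0])
    print("tool",p.round(4),"yaw",y0.round(4),"zaxis",T[:,2].round(3),"F",np.round(s["wrist_force"],1),"t",round(s["t"],2)); print("shift",d.round(1),"turn",None if yaw is None else round(-(yaw-y0),3))
E
python3 -c "
from h import *
print(arm.grip_point_offset); go([0.558,-0.16,0.22],-0.11)"
```

```text
-0.0187
tool [ 0.1515 -0.6064  0.2226] yaw 0.2448 zaxis [ 0. -0. -1.] F [0.4 0.3 0.6] t 1.0
shift [ 502.6 -334.6    2.6] turn 0.355
```

```bash
python3 -m pendant '[50,-33,0,0, 100,-67,0,0, 150,-100,0,0, 200,-133,0,0, 250,-167,0,0]' 0 20; python3 -m pendant '[50,-33,0,0.1, 100,-67,0,0.2, 150,-100,0,0.3, 200,-133,0,0.355, 250,-167,0,0.355]'
python3 - <<'E'
from h import *
go([0.558,-0.15,0.113],-0.11)
E
```

```text
t: 1.62
tool_pos: [0.3547, -0.3823, 0.2228]
ee_rot: [3.117, 0.383, 0.001]
wrist_force: [1.0, -0.9, 0.0]
opening: 0.514
t: 2.25
tool_pos: [0.5568, -0.1599, 0.2228]
ee_rot: [3.136, -0.175, 0.001]
wrist_force: [0.7, -1.1, 0.1]
opening: 0.018
tool [ 0.5568 -0.1599  0.2228] yaw -0.1116 zaxis [ 0.001 -0.001 -1.   ] F [ 0.7 -1.1  0.1] t 2.25
shift [ 1.000e-01 -1.000e+01  1.098e+02] turn -0.002
```

```bash
python3 - <<'E'
from h import *
w=cam("wrist"); cv2.imwrite("pics/w1.png",arm.read_camera("wrist"))
t=cam("top");arm.read_camera("top")
for th,z in(("dowel_outer",.125),("dowel_center",.125),("stop_face",.125),("lever_tip",.2274),("lever_pivot",.16)):
    for n,c in(("wrist",w),("top",t)):
        for x in arm.pinpoint(th,n)[:3]: print(th,n,np.round(x["xy"]),round(x["p"],2),atz(ray(c,x["xy"]),z).round(4))
E
```

```text
dowel_outer wrist [234. 204.] 0.94 [ 0.5653 -0.0933  0.125 ]
dowel_outer top [470. 259.] 0.85 [ 0.26   -0.4614  0.125 ]
dowel_outer top [291. 174.] 0.66 [0.5341 0.0815 0.125 ]
dowel_outer top [236. 257.] 0.64 [0.2783 0.2506 0.125 ]
dowel_center wrist [120. 206.] 0.63 [ 0.5738 -0.0023  0.125 ]
dowel_center top [320. 163.] 0.9 [ 0.5713 -0.0109  0.125 ]
dowel_center top [442. 250.] 0.64 [ 0.2869 -0.3785  0.125 ]
dowel_center top [218. 282.] 0.63 [0.2059 0.3018 0.125 ]
stop_face top [282. 158.] 0.61 [0.5898 0.1122 0.125 ]
stop_face top [303. 176.] 0.5 [0.5291 0.0443 0.125 ]
lever_tip top [286. 190.] 0.56 [0.4639 0.0859 0.2274]
lever_pivot wrist [237. 204.] 0.44 [ 0.5731 -0.1048  0.16  ]
lever_pivot top [289. 175.] 0.95 [0.5232 0.0844 0.16  ]
```

View pics/w1.png

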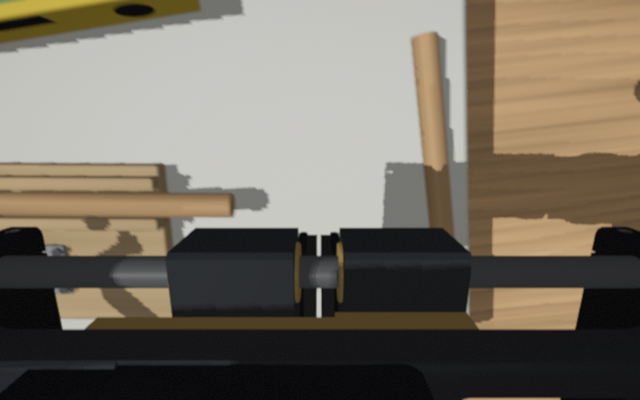

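Wrist view: the dowel's outer end is at (234,204), giving (0.565,-0.094), and the closed fingers are clear behind it. The yellow level and the spare dowel stay out of the path. Next I descend to dowel-axis height.

```bash
python3 -m pendant '[0,0,40,0, 1,0,80,0, 1,0,107,0, 1,0,107,0]'; python3 -m pendant '[0,-15,0,0, 0,-30,0,0, 0,-36,0,0, 0,-42,0,0, 0,-42,0,0]'; python3 -m pendant '[0,-4,0,0, 0,-8,0,0, 0,-12,0,0, 0,-15,0,0, 0,-15,0,0]'
python3 - <<'E'
from h import *
go([0.58,-0.08,0.113],-0.11)
w=cam("wrist"); a=arm.read_camera("wrist");b=arm.read_camera("top")
cv2.imwrite("pics/w2.png",np.hstack([cv2.resize(a,(480,300)),cv2.resize(b[130:230,260:367],(320,300))]))
for x in arm.pinpoint("dowel_outer","wrist")[:2]: print(np.round(x["xy"]),x["p"],atz(ray(w,x["xy"]),.125))
E
```

```text
t: 3.35
tool_pos: [0.5552, -0.1613, 0.1138]
ee_rot: [-3.136, 0.174, 0.006]
wrist_force: [-0.1, -1.0, 1.6]
opening: 0.007
t: 3.98
tool_pos: [0.5614, -0.1191, 0.1157]
ee_rot: [3.137, -0.172, 0.0]
wrist_force: [0.1, -0.0, 0.1]
opening: 0.001
t: 4.6
tool_pos: [0.5629, -0.1043, 0.1156]
ee_rot: [3.137, -0.172, 0.0]
wrist_force: [0.1, 0.1, -0.6]
opening: 0.011
tool [ 0.5629 -0.1043  0.1156] yaw -0.1098 zaxis [ 0. -0. -1.] F [ 0.1  0.1 -0.6] t 4.6
shift [ 14.3 -26.    2.6] turn 0.0
```

View pics/w2.png

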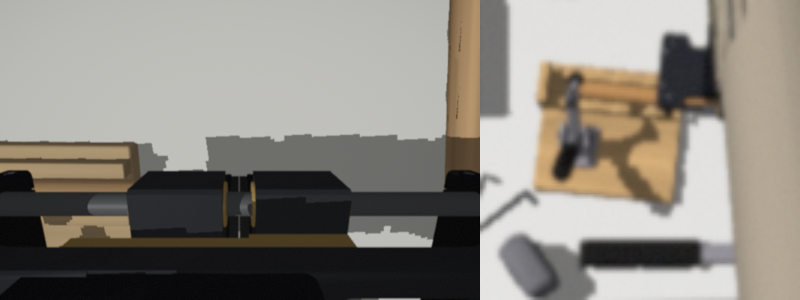

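```bash
python3 -m pendant '[0,-3,0,0, 0,-6,0,0, 0,-9,0,0, 0,-12,0,0, 0,-15,0,0]'; python3 -m pendant '[0,-2,0,0, 0,-4,0,0, 0,-6,0,0, 0,-8,0,0]'
```

```text
t: 5.38
tool_pos: [0.5646, -0.0895, 0.1156]
ee_rot: [3.137, -0.173, 0.0]
wrist_force: [-0.4, -0.2, 0.7]
opening: 0.005
t: 5.88
tool_pos: [0.5655, -0.0817, 0.1155]
ee_rot: [3.137, -0.173, 0.0]
wrist_force: [0.6, -0.8, 0.2]
opening: 0.006
```

```bash
python3 -m pendant '[0,-1,0,0, 0,-2,0,0, 0,-3,0,0]'
```

```text
t: 6.25
tool_pos: [0.5658, -0.0788, 0.1155]
ee_rot: [3.137, -0.173, 0.0]
wrist_force: [0.4, -0.3, -0.5]
opening: 0.006
```

```bash
python3 -m pendant '[0,-1,0,0, 0,-2,0,0, 0,-3,0,0]'
```

```text
t: 6.62
tool_pos: [0.5658, -0.0785, 0.1155]
ee_rot: [3.133, -0.176, -0.0]
wrist_force: [-2.1, -10.1, 0.5]
opening: 0.001
```

Contact at -10 N at the predicted home position. I'll back off, lift and check.

```bash
python3 -m pendant '[0,10,0,0, 0,35,0,0, 0,60,0,0, 0,60,-50,0, 0,60,-95,0]'; python3 -m pendant '[-40,0,0,0, -90,0,0,0, -140,0,0,0, -165,0,0,0, -165,0,0,0]'
python3 - <<'E'
from h import *
cs={n:cam(n) for n in("scene","top","wrist")}; im={n:arm.read_camera(n) for n in cs}
c=[cv2.resize(im["scene"][190:300,240:387],(400,300)),cv2.resize(im["top"][130:230,260:393],(400,300))]
cv2.imwrite("pics/c3.png",np.vstack([np.hstack(c)]+[np.hstack([cv2.resize(im["wrist"],(400,250)),np.zeros((250,400,3),np.uint8)])]))
for th,z in(("dowel_outer",.125),("dowel_inner",.125),("lever_tip",.2274),("stop_face",.125)):
    for n in cs:
        for x in arm.pinpoint(th,n)[:3]: print(th,n,np.round(x["xy"]),round(x["p"],2),atz(ray(cs[n],x["xy"]),z).round(4))
go([0.425,0.086,0.205],-0.11)
E
```

```text
t: 7.25
tool_pos: [0.5593, -0.1355, 0.2118]
ee_rot: [-3.136, 0.173, 0.0]
wrist_force: [1.0, -0.1, 0.4]
opening: 0.006
t: 7.88
tool_pos: [0.3946, -0.1174, 0.2109]
ee_rot: [3.136, -0.174, 0.002]
wrist_force: [-0.1, -0.1, 0.9]
opening: 0.001
dowel_outer scene [432. 261.] 0.91 [0.3405 0.3063 0.125 ]
dowel_outer scene [283. 225.] 0.64 [ 0.5749 -0.0602  0.125 ]
dowel_outer scene [332. 237.] 0.51 [0.4959 0.064  0.125 ]
dowel_outer top [234. 258.] 0.87 [0.2773 0.2573 0.125 ]
dowel_outer top [468. 261.] 0.72 [ 0.2539 -0.4535  0.125 ]
dowel_inner scene [483. 250.] 0.89 [0.2038 0.3793 0.125 ]
dowel_inner scene [319. 262.] 0.76 [0.5778 0.1009 0.125 ]
dowel_inner scene [295. 159.] 0.66 [ 0.3827 -0.237   0.125 ]
dowel_inner top [206. 306.] 0.86 [0.1389 0.3359 0.125 ]
dowel_inner top [418. 241.] 0.62 [ 0.3156 -0.3048  0.125 ]
dowel_inner top [283. 159.] 0.52 [0.5867 0.1083 0.125 ]
dowel_inner wrist [511. 234.] 0.94 [ 0.3587 -0.2634  0.125 ]
lever_tip scene [345. 218.] 0.69 [0.4747 0.0874 0.2274]
lever_tip top [250. 209.] 0.73 [0.4099 0.1884 0.2274]
lever_tip top [289. 188.] 0.61 [0.4679 0.0793 0.2274]
stop_face scene [320. 269.] 0.75 [0.5888 0.1172 0.125 ]
stop_face scene [262. 281.] 0.4 [0.7287 0.0407 0.125 ]
stop_face top [281. 159.] 0.69 [0.5859 0.115  0.125 ]
tool [ 0.3955 -0.1172  0.2105] yaw -0.1101 zaxis [ 0.  0. -1.] F [0.4 0.1 0.1] t 8.62
shift [   7.  -205.3    5.5] turn -0.0
```

View pics/c3.png

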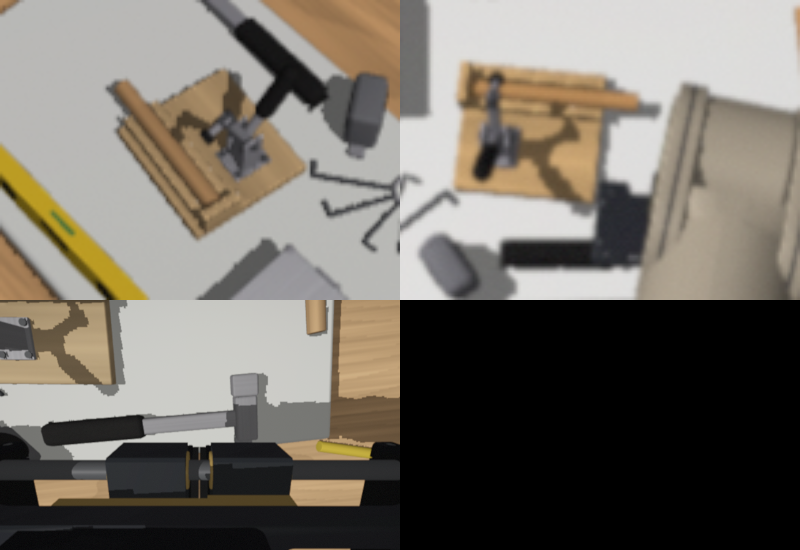

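The dowel now meets the stop at scene-crop (225,195) and overhangs the board by about 35 mm. The lever is still open, with its grip at top-crop (485,165). I'll go to its outer side.

```bash
python3 -m pendant '[0,-50,2,0, 0,-100,4,0, 0,-150,6,0, 1,-202,6,0, 1,-202,6,0]'; python3 -m pendant '[8,0,0,0, 16,0,0,0, 20,0,0,0, 24,0,0,0, 28,0,0,0]'
python3 - <<'E'
from h import *
w=cam("wrist"); a=arm.read_camera("wrist"); b=arm.read_camera("scene")
cv2.imwrite("pics/w4.png",np.hstack([cv2.resize(a,(400,300)),cv2.resize(b[190:300,240:387],(400,300))]))
go([0.505,0.078,0.205],-0.11)
E
```

```text
t: 9.25
tool_pos: [0.4187, 0.0872, 0.2048]
ee_rot: [-3.136, 0.163, -0.001]
wrist_force: [-0.4, -0.6, 0.6]
opening: 0.004
t: 9.88
tool_pos: [0.4468, 0.0801, 0.2045]
ee_rot: [3.137, -0.174, -0.0]
wrist_force: [0.1, 0.3, -0.1]
opening: 0.006
tool [0.4468 0.0802 0.2045] yaw -0.1104 zaxis [ 0.  0. -1.] F [-0.3  0.9  1.1] t 9.97
shift [58.1 -4.2 -0.5] turn -0.0
```

View pics/w4.png

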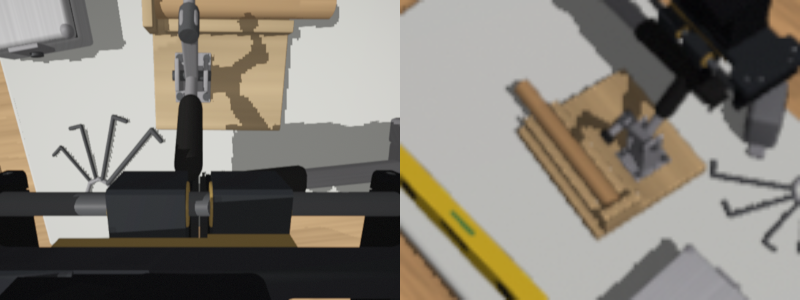

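The lever's grip (col ~190) sits about 5 mm to the left of the finger centre (col ~199). I'll correct that and push over.

```bash
python3 -m pendant '[0,-5,0,0, 5,-5,0,0, 10,-5,0,0, 15,-5,0,0, 20,-5,0,0]'; python3 -m pendant '[5,0,0,0, 10,0,0,0, 15,0,0,0, 20,0,0,0, 24,0,0,0]'
```

```text
t: 10.6
tool_pos: [0.4663, 0.0841, 0.2047]
ee_rot: [-3.137, 0.171, 0.003]
wrist_force: [-8.3, 3.1, 7.2]
opening: 0.003
t: 11.22
tool_pos: [0.4912, 0.0802, 0.2044]
ee_rot: [3.137, -0.173, 0.0]
wrist_force: [-1.5, -0.4, 1.0]
opening: 0.009
```

```bash
python3 -m pendant '[4,0,0,0, 8,0,0,0, 12,0,0,0, 15,0,0,0]'
python3 - <<'E'
from h import *
a=arm.read_camera("wrist"); b=arm.read_camera("scene")
cv2.imwrite("pics/w5.png",np.hstack([cv2.resize(a,(400,300)),cv2.resize(b[190:300,240:387],(400,300))]))
E
```

```text
t: 11.72
tool_pos: [0.506, 0.0786, 0.2045]
ee_rot: [3.137, -0.173, 0.0]
wrist_force: [0.1, -1.1, -0.1]
opening: 0.004
```

View pics/w5.png

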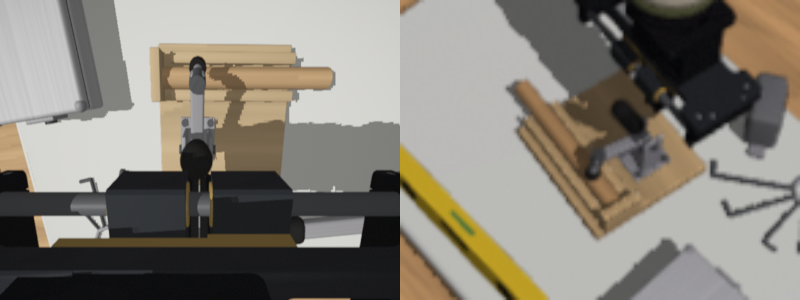

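The arm is now down on the dowel (foot at wrist-crop (198,70)) and the force has dropped to zero, so it has snapped. I'll back off, then check both the clamp and the dowel's contact with the stop.

```bash
python3 -m pendant '[-20,0,0,0, -45,0,0,0, -75,0,-20,0, -85,0,-60,0, -85,20,-90,0]'; python3 -m pendant '[0,0,0,0, 0,0,0,0]'
python3 - <<'E'
from h import *
cs={n:cam(n) for n in("wrist","scene")}; im={n:arm.read_camera(n) for n in cs}
cv2.imwrite("pics/w6.png",np.hstack([cv2.resize(im["wrist"][:250],(480,300)) if 0 else cv2.resize(im["wrist"][0:240,120:504],(480,300)),cv2.resize(im["scene"][200:290,250:346],(320,300))]))
for th,z in(("dowel_outer",.125),("dowel_inner",.125),("stop_face",.125),("lever_tip",.2274),("clamp_foot",.135)):
    for n in cs:
        for x in arm.pinpoint(th,n)[:2]: print(th,n,np.round(x["xy"]),round(x["p"],2),atz(ray(cs[n],x["xy"]),z).round(4))
r=[ray(cs[n],arm.pinpoint("lever_tip",n)[0]["xy"]) for n in cs if arm.pinpoint("lever_tip",n)]
if len(r)>1: print(tri(r))
E
```

```text
t: 12.45
tool_pos: [0.4185, 0.0694, 0.2963]
ee_rot: [3.136, -0.168, 0.003]
wrist_force: [1.4, -0.3, -0.9]
opening: 0.006
t: 12.7
tool_pos: [0.4188, 0.0685, 0.294]
ee_rot: [3.137, -0.173, -0.001]
wrist_force: [-1.3, -0.0, 0.1]
opening: 0.002
dowel_outer wrist [456.   6.] 0.7 [ 0.5679 -0.07    0.125 ]
dowel_outer wrist [177. 279.] 0.55 [0.3364 0.2304 0.125 ]
dowel_outer scene [430. 260.] 0.9 [0.3441 0.2994 0.125 ]
dowel_outer scene [280. 126.] 0.53 [ 0.3226 -0.3893  0.125 ]
dowel_inner wrist [613. 213.] 0.88 [ 0.3596 -0.2268  0.125 ]
dowel_inner wrist [251.   3.] 0.8 [0.5902 0.1095 0.125 ]
dowel_inner scene [320. 266.] 0.82 [0.5829 0.1091 0.125 ]
dowel_inner scene [482. 252.] 0.57 [0.2101 0.381  0.125 ]
stop_face wrist [251.   4.] 0.74 [0.5897 0.1099 0.125 ]
stop_face wrist [326.  58.] 0.43 [0.5382 0.0483 0.125 ]
stop_face scene [319. 268.] 0.8 [0.5907 0.1127 0.125 ]
lever_tip wrist [254.   3.] 0.23 [0.5576 0.0931 0.2274]
lever_tip scene [313. 234.] 0.6 [0.5721 0.0678 0.2274]
lever_tip scene [263. 280.] 0.26 [0.7476 0.0841 0.2274]
(array([0.56552519, 0.08158137, 0.23207383]), [np.float64(0.014344380372213927), np.float64(0.014344380372213998)])
```

View pics/w6.png

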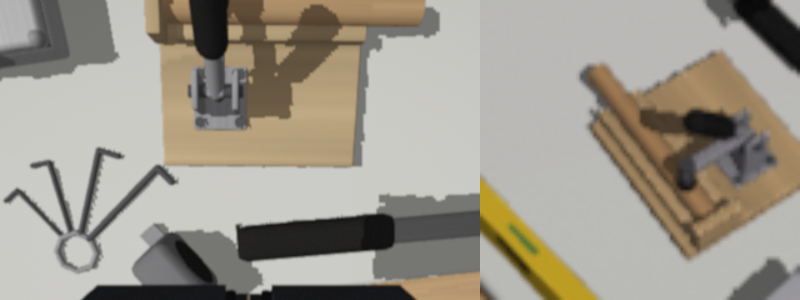

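The lever is closed: its tip is at (0.572,0.068), and (0.573,0.072) was expected. One look from above at the seam between dowel and stop.

```bash
python3 -m pendant '[35,-20,0,0, 76,-40,0,0, 76,-40,0,0, 76,-40,0,0]'
python3 - <<'E'
from h import *
w=cam("wrist"); a=arm.read_camera("wrist")
K,o,A,c=w
for n,p in(("stop",[.5885,.1135,.125]),("outer",[.568,-.067,.125])):
    q=A.T@(np.array(p)-o); print(n,K[0,0]*q[0]/-q[2]+K[0,2],K[1,1]*-q[1]/-q[2]+K[1,2])
for th in("dowel_inner","dowel_outer","stop_face"):
    for x in arm.pinpoint(th,"wrist")[:2]: print(th,np.round(x["xy"],1),round(x["p"],2),atz(ray(w,x["xy"]),.125).round(4))
cv2.imwrite("pics/w7.png",cv2.resize(a[80:230,200:400],(800,600),interpolation=cv2.INTER_CUBIC))
E
```

```text
t: 14.0
tool_pos: [0.4986, 0.0997, 0.2943]
ee_rot: [-3.137, 0.172, 0.001]
wrist_force: [0.6, -0.1, 0.6]
opening: 0.003
stop 293.6964797195069 95.55958727596901
outer 487.3733345013543 96.29673050607197
dowel_inner [298.2  98.6] 0.75 [0.5853 0.1096 0.125 ]
dowel_inner [391.7  99.4] 0.5 [0.575  0.0223 0.125 ]
dowel_outer [490.5  96.2] 0.82 [ 0.5678 -0.0699  0.125 ]
stop_face [299.9  94.3] 0.64 [0.589  0.1076 0.125 ]
```

View pics/w7.png

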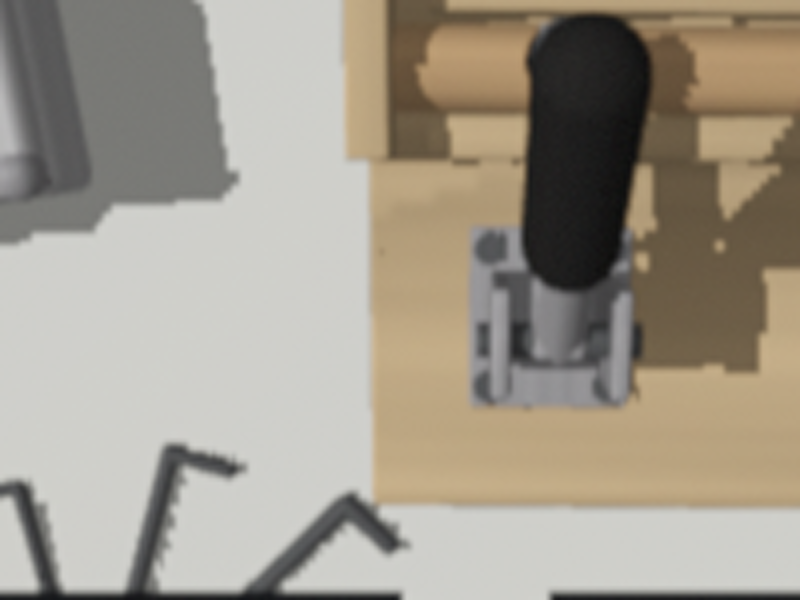

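The stop casts a shadow over the seam (crop x 390–430). The pinpointed stop-to-outer-end distance is 178.8 mm, against 180 mm when home. I'll brighten the seam to be sure.

```bash
python3 - <<'E'
from h import *
w=cam("wrist"); a=arm.read_camera("wrist")
for r in(88,92,96,100,104): print(r,a[r,284:314].tolist()[::2])
b=a[78:125,276:340]; l=np.clip((b/255.)**0.6*300,0,255).astype(np.uint8)
d=a[78:125,460:524]
cv2.imwrite("pics/w8.png",np.hstack([cv2.resize(l,(400,294),interpolation=cv2.INTER_NEAREST),cv2.resize(d,(400,294),interpolation=cv2.INTER_NEAREST)]))
E
```

```text
88 [[194, 202, 206], [135, 173, 195], [132, 169, 191], [130, 166, 189], [128, 164, 186], [124, 160, 182], [74, 98, 115], [57, 80, 99], [58, 81, 102], [58, 81, 102], [58, 81, 101], [60, 83, 104], [83, 114, 142], [94, 129, 158], [96, 130, 159]]
92 [[195, 203, 205], [139, 173, 194], [133, 169, 191], [130, 166, 189], [128, 164, 186], [124, 160, 181], [74, 99, 116], [61, 85, 106], [63, 87, 109], [64, 88, 109], [62, 87, 109], [107, 145, 176], [114, 154, 185], [114, 154, 185], [113, 154, 185]]
96 [[196, 203, 205], [138, 173, 194], [133, 169, 191], [131, 166, 188], [128, 163, 185], [124, 159, 182], [74, 100, 117], [60, 82, 103], [60, 83, 103], [59, 83, 103], [75, 105, 130], [108, 148, 178], [111, 150, 181], [111, 150, 181], [111, 150, 181]]
100 [[195, 203, 205], [137, 173, 193], [132, 168, 191], [129, 165, 187], [127, 163, 185], [126, 161, 183], [76, 102, 119], [58, 80, 99], [57, 80, 100], [57, 80, 100], [88, 122, 150], [105, 143, 173], [104, 141, 172], [106, 143, 172], [106, 142, 172]]
104 [[196, 203, 205], [139, 172, 194], [131, 168, 191], [129, 165, 188], [127, 163, 185], [125, 160, 183], [77, 103, 119], [53, 75, 94], [55, 76, 96], [55, 76, 95], [57, 79, 99], [79, 109, 136], [91, 125, 153], [92, 126, 154], [91, 125, 153]]
```

View pics/w8.png

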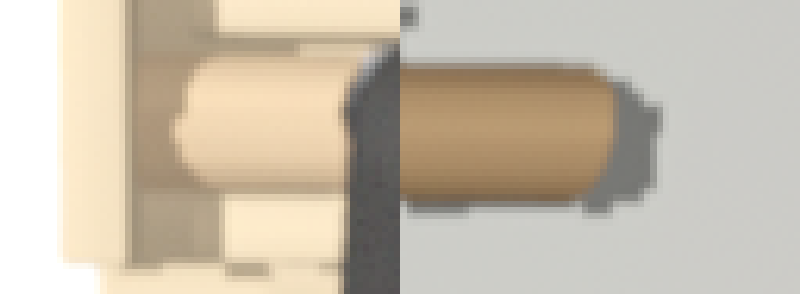

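The shadowed strip has the dowel's colour right up to the stop (x 135–185 in the crop), with no gap. Handing in.

```bash
python3 -c "
from cell import arm
print(arm.read_state()['t'],arm.hand_in())"
```

```text
the job is handed in; nothing more can be done
14.25 None
```

The dowel is against the end stop and the clamp is closed on it. I handed the job in at about 14 s.

- **Dowel:** I pushed it along the channel with closed fingers until it met the stop, at about 10 N and at the position I had predicted. After clamping, the stop face and the dowel's outer end measured 178.8 mm apart (180 mm expected), and the last close-up shows no gap. The stop's shadow covers the seam, so a gap of a millimetre or two can't be ruled out from the picture alone.
- **Clamp:** I then pushed the lever past upright with less than 10 N showing in that direction, and it snapped over. The lever tip showed at (0.572, 0.068), where (0.573, 0.072) was expected. The foot was down on the dowel.
- **Other checks:** A cross-check of the lever tip from two cameras disagreed by 14 mm per view. The wrist camera's detection was weak there (0.23), so I relied on the scene camera and the pictures. I saw nothing else moved in the pictures. I did not measure the other things again. The arm was clear of everything when I handed in.

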